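# Size a stick tube in the graded gauge rack

### The job

The tube standing on the red spot of the waiting board still has to be sized: lift it off and stand it upright in the gauge rack, in the hole that matches its diameter (the smallest one it will go into), with its foot right down on the rack's base, then let go. The gauge strip is sprung and may stand anywhere along its slide in the rack, so feel for the hole with a light touch: never push the strip down to its stop or force it. Leave the other two tubes, the mug, the jar, the roll core and the wooden block where they are.

Things in the scene. Friction and masses are not known exactly. Their poses are not given: they have to be found in the camera images.
- rack: gauge rack, fixed: green base plate 110 (x) by 330 (y) by 10 mm, two end posts 68 mm high. Origin: centre of the base's underside, z up, y along the row. A seated tube stands on the base's top, z = 10 mm. Above it spans the pale wooden gauge strip, 70 (x) by 262 by 25 mm, z = 35 to 60 mm, with five through holes on the line x = 0
- row_mid (a point): rack's centre at the height of the strip's top, axes as the rack. With the strip slid fully to -y its holes for 20, 25, 30, 35, 40 mm tubes (each 2 mm wider, mouth chamfered 1.5 mm) would lie at y = -119, -69, -19, 31, 81 mm in that order. The whole strip in fact stands 4 to 34 mm further to +y, by an unreported amount, and stays there (40 N would drag it)
- strip (a joint): how far the gauge strip is pressed straight down on its springs, in m: 0 at rest, 0.012 at its stop. It gives from about 2 N, then 0.9 N more per mm (about 10 N at 9 mm); it springs back up round a tube whose foot slides over a hole it fits
- red_spot (a point): centre of the red spot (72 mm across) on the upper face, 8 mm above the table, of the waiting board, a fixed wooden board 110 (x) by 290 (y) by 8 mm; axes are the board's. The tubes stand in a row along y at -90, 0 and 90 mm; the one at 0, on the red spot, is to be sized; which tube that is varies
- tube_blue_mid (a point): centre (half-way up) of a stiff capped cardboard stick tube with a blue band round its middle: a plain upright cylinder of diameter 25 mm, 130 mm long, about 60 g, foot edge chamfered 1.5 mm; its foot is 65 mm below this point; matches the 25 mm hole. It starts upright on the waiting board
- tube_green_mid (a point): centre (half-way up) of a stiff capped cardboard stick tube with a green band round its middle: a plain upright cylinder of diameter 30 mm, 130 mm long, about 80 g, foot edge chamfered 1.5 mm; its foot is 65 mm below this point; matches the 30 mm hole. It starts upright on the waiting board
- tube_yellow_mid (a point): centre (half-way up) of a stiff capped cardboard stick tube with a yellow band round its middle: a plain upright cylinder of diameter 35 mm, 130 mm long, about 100 g, foot edge chamfered 1.5 mm; its foot is 65 mm below this point; matches the 35 mm hole. It starts upright on the waiting board
- mug_mid (a point): bystander: centre of a white mug, 76 mm wide, 85 mm high
- jar_mid (a point): bystander: centre of an amber jar, 60 mm wide, 90 mm high
- roll_mid (a point): bystander: centre of an empty cardboard roll core, 90 mm wide, 30 mm high
- stampblock_mid (a point): bystander: centre of a dark wooden block, 50 by 70 by 30 mm

How it is judged:
By the outcome, as a careful person would: the job done as asked, in the order asked, and still so for the second after the job is handed in, with the robot touching nothing.
It also fails if it takes over 51 s, if anything falls off the work surface, if the arm or the gripper's body presses on something with over 40 N, if the wrist force passes 120 N, or if a joint passes its speed limit or range.

### The arm

A 6-joint arm with a two-finger parallel gripper is mounted at the origin on the work surface. World frame = base frame: x ahead of the robot, y to its left, z up, the work surface at z = 0. Lengths are in m, angles in rad, forces in N, time in s.
With the tool pointing down it reaches from about 0.35 to 0.775 m from the base axis. Payload 7.3 kg.
Tool frame: the origin (TCP) lies at the very end of the fingers, on their centre line; the grasp point (between the pads) lies 19 mm behind it (robot.tcp_to_grasp is the distance from the TCP to the grasp point, in m); x points along the fingers, y is the direction in which the jaws open and shut, and the axes are right-handed (so a half turn about x gives the same grasp; the last joint's range is limited). The gripper opens to 92 mm and grips with 3 to 60 N. Pads are 19 mm wide; open, the fingers measure 130 mm over their backs; the gripper's body (75 mm by 190 mm) begins 47 mm behind the grasp point.
Start: joints at [1.184, 0.342, 1.524, -0, 1.275, -0.146], TCP at [0.125, 0.51, 0.227] pointing down, gripper open.
Joint ranges: [-2.53, 2.53], [-0.77, 2.02], [0.04, 2.7], [-1, 4.14], [0.28, 2.66], [-3.11, 3.11]. Speed limits (rad/s): [2.57, 2.57, 3.14, 3.14, 3.14, 3.14].

### API

Orientations are given as [roll, pitch, yaw] about the fixed x, y, z axes, in that order (R = Rz(yaw) Ry(pitch) Rx(roll)).
In Python, from cell import robot gives the robot as it stands.
- The arm moves only by the tool move_arm, never from a script. Its argument "increments" is a list of rows, each a list of 4 numbers: the shift along the tool's x, y, z normalised to -1 to 1, where 1 is 40 cm, then the turn about the tool's x normalised to -1 to 1, where 1 is 60 degrees. In form: [[dx, dy, dz, twist], ...]. A call has 1 to 5 rows; each row is the pose to reach, as a shift and turn from the pose commanded when the call began, along the tool's axes at that moment; what a row does not reach only later rows make up. A row lasts 1/8 s, in which the tool goes at most 62.5 mm and 10.7 degrees, less where a joint would pass 70% of its speed; a pose out of reach is approached as far as the arm can. A call with a number of a shift or a turn outside -1 to 1 is refused whole. A call with a gripper value outside its range is refused whole. "gripper" is the closure, from 0 (fully open) to 1 (shut), set as the call begins (left out, the last holds). The fingers move at their own pace and stop on an object; "squeeze" is the grip in N (left out, the last holds). Time passes only in rows, so rows that repeat a pose let the fingers close. It gives the time, the measured TCP pose, the force and the opening at its end, in the units of the state.
- robot.observe(): the state, without advancing time (a new reading comes with each control period).
- robot.read_camera(name): name is "scene" or "top" or "wrist"; returns the picture (480x640x3 uint8, red, green, blue); there is no depth.
- robot.camera_params(name): a dict with "fx", "fy", "cx", "cy" (pixels), "R" (3x3) and "t" (3): a world point X has camera coordinates R X + t; the wrist camera has in their place "tool_from_camera" (4x4, takes a point from camera to tool coordinates, whose origin is the TCP and whose axes are the tool frame's). Camera axes: x right, y down, z forward; pixel columns grow to the right and rows downward; lengths in m; the calibration is good to about 2 mm. A picture is of the moment at which its call begins: read the wrist's pose just before it. camera_params takes no time and is no camera call.
- robot.hand_in(): hands the job in, once; it reports no verdict.
The state is a dict: "time": time; "qpos": joint angles; "qvel": joint speeds; "joint_efforts": joint torques, N m; "tool_pos": TCP position; "tool_rot": TCP orientation; "contact_force": force on the tool from outside, world axes, zero at the start; "torque": the same for the moment, N m; "opening": finger opening in m.
Only numpy, scipy, OpenCV 4.12 (cv2) and the standard library are available. Lean on these libraries where they do the work, as an engineer would, in place of code of your own. Each camera call takes 0.05 s, during which the arm holds its last target.

## Working session

There is one attempt and no reset: what is moved stays moved. The work goes in short steps, Python scripts to look and compute and a tool call to move; the robot and the scene stay as the last step left them, time stands still between calls to the robot, and variables do not carry over. Pictures are saved under pics/ and viewed, and the job is handed in when it is done.

Besides the shell and the picture viewer there is one more tool, called after "Request:" by a JSON object that holds its "op" and its "data", one argument or row to a line. move_arm: Moves the arm, as the interface text tells. Its arguments: {"type":"object","properties":{"increments":{"type":"array","items":{"type":"array","items":{"type":"number"}}},"gripper":{"type":"number"},"squeeze":{"type":"number"}},"required":["increments"]}

```bash
ls; mkdir -p pics; python3 - <<'E'
from cell import robot
import cv2
s=robot.observe();print(s)
for n in("scene","top","wrist"):
    im=robot.read_camera(n);cv2.imwrite(f"pics/{n}0.png",im[:,:,::-1]);print(n,robot.camera_params(n))
E
```

```text
pics
{'time': 0.0, 'qpos': array([ 1.18398876e+00,  3.42694848e-01,  1.52499760e+00,  1.51100172e-05,
        1.27540091e+00, -1.46012509e-01]), 'qvel': array([0.00071959, 0.00125476, 0.00098713, 0.00055115, 0.00036892,
       0.00045016]), 'joint_efforts': array([-1.16946935e-04, -4.31244493e+01, -2.44226986e+01,  7.17665255e-02,
        5.58816246e-02, -1.12836406e-04]), 'tool_pos': array([0.12502755, 0.50948479, 0.22606621]), 'tool_rot': array([-1.72643667,  1.56929556, -1.96723614]), 'contact_force': array([-0.18610691,  0.38139761, -0.09156978]), 'torque': array([-0.000251  ,  0.06436188,  0.06832193]), 'opening': 0.09187479210809893}
scene {'fx': 503.00342647768383, 'fy': 503.00342647768383, 'cx': 324.59638301006873, 'cy': 242.8397935727472, 'R': array([[-0.27454366,  0.96155658,  0.00589257],
       [ 0.58156589,  0.17092268, -0.79534053],
       [-0.76577209, -0.21492879, -0.60613424]]), 't': array([ 0.08238473, -0.27461887,  1.44563144])}
top {'fx': 565.887969644331, 'fy': 565.887969644331, 'cx': 320.39468787809216, 'cy': 240.88706646619528, 'R': array([[-0.02351141, -0.99972068,  0.00240239],
       [-0.99731569,  0.02328803, -0.06941967],
       [ 0.06934433, -0.0040281 , -0.99758465]]), 't': array([0.06087742, 0.53590009, 1.19128354])}
wrist {'fx': 391.2910986100932, 'fy': 391.2910986100932, 'cx': 320.54482160091845, 'cy': 232.42381147400084, 'tool_from_camera': array([[-1.79961608e-04, -2.78112323e-01,  9.60548543e-01,
        -1.58582508e-01],
       [ 9.99999979e-01, -1.41164894e-04,  1.46480788e-04,
        -8.94414277e-04],
       [ 9.48576206e-05,  9.60548549e-01,  2.78112343e-01,
        -7.40459582e-02],
       [ 0.00000000e+00,  0.00000000e+00,  0.00000000e+00,
         1.00000000e+00]])}
```

View pics/scene0.png

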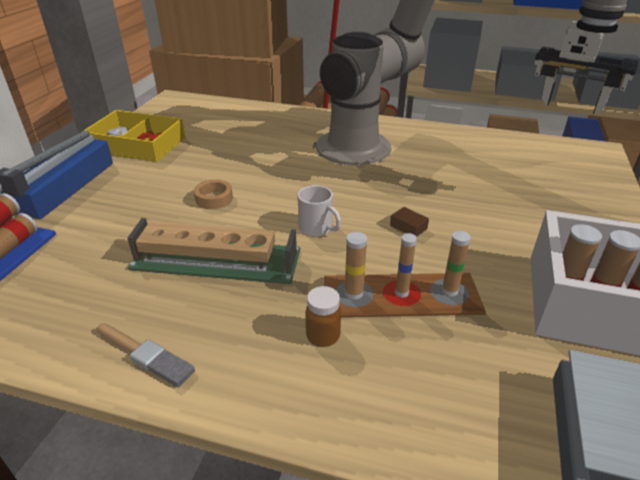

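View pics/top0.png

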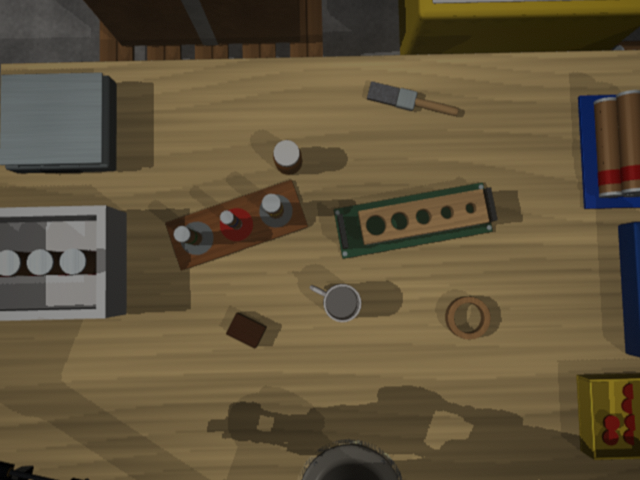

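View pics/wrist0.png

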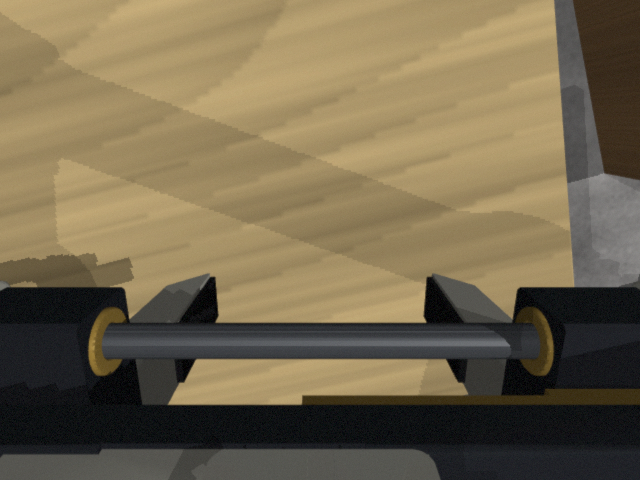

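The tube on the red spot is the blue one, with its cap at about (228,217) in the top view. The rack holes run from large at (375,225) to small at (470,208), so the 25 mm hole is near (446,212). Next I'll measure these points.

```bash
cat > h.py <<'E'
import numpy as np,cv2
from cell import robot
from scipy.spatial.transform import Rotation as Ro
def cam(n,s=None):
    p=robot.camera_params(n);K=np.array([[p['fx'],0,p['cx']],[0,p['fy'],p['cy']],[0,0,1]])
    if n=='wrist':
        T=np.eye(4);T[:3,:3]=Ro.from_euler('xyz',s['tool_rot']).as_matrix();T[:3,3]=s['tool_pos']
        W=T@p['tool_from_camera'];return K,W[:3,:3],W[:3,3]
    R=p['R'];return K,R.T,-R.T@p['t']
def ray(c,uv,z):
    K,R,o=c;d=R@np.linalg.solve(K,[uv[0],uv[1],1]);return o+d*(z-o[2])/d[2]
def proj(c,X):
    K,R,o=c;q=K@(R.T@(np.array(X)-o));return q[:2]/q[2]
E
python3 - <<'E'
from h import *
im=cv2.imread('pics/top0.png');hsv=cv2.cvtColor(im,cv2.COLOR_BGR2HSV);g=hsv[:,:,2]
c=cam('top')
def blobs(m,off,a0,z,name):
    n,l,st,ce=cv2.connectedComponentsWithStats(m.astype(np.uint8))
    for i in range(1,n):
        if st[i,4]>=a0: 
            uv=ce[i]+off;print(name,uv.round(1),st[i,2:],ray(c,uv,z).round(4))
y0,x0=180,325;sub=g[y0:260,x0:500]
print(sub[20:50,110:160:6])
blobs(sub<75,[x0,y0],20,0.06,'dark')
caps=(hsv[150:260,160:310,1]<45)&(g[150:260,160:310]>150)
blobs(caps,[160,150],30,0.138,'cap')
H=hsv[...,0];red=((H<8)|(H>172))&(hsv[...,1]>180)&(g>80);red[:, :150]=0;red[:,320:]=0
blobs(red,[0,0],50,0.008,'red')
cv2.imwrite('pics/crop.png',cv2.resize(im[150:270,160:510],None,fx=2.2,fy=2.2,interpolation=cv2.INTER_CUBIC))
E
```

```text
[[113 114 114 113 114 115 113 110 113]
 [115 114 114 116 116 112 107 111 113]
 [115 114 116 116 112 111  87 110 112]
 [115 115 117 113 110 112  60 110 114]
 [115 117 111 110 113 104  41 115 115]
 [118 115  87 113 115  94  34 115 119]
 [114 110  60 116 114  90  34 118 124]
 [112 102  38 114 115  87  35 122 126]
 [114  88  35 111 115  86  35 125 123]
 [115  69  37 101 115  94  35 124 122]
 [116  54  37  95 120 110  34 123 122]
 [117  45  36  92 127 121  32 123 127]
 [116  42  37  91 128 124  43 126 129]
 [115  47  36  95 124 123  88 129 128]
 [116  60  36  97 122 124 121 127 122]
 [121  86  35 107 124 128 129 128 118]
 [127 109  35 114 126 128 127 122 117]
 [125 122  35 122 127 128 122 118 118]
 [122 123  60 128 128 128 117 116 118]
 [122 125 105 128 127 123 115 118 122]
 [125 127 126 128 123 117 117 121 127]
 [128 127 129 126 117 117 121 126 129]
 [128 127 126 121 117 120 126 129 106]
 [127 127 123 118 120 124 129 109  65]
 [126 122 118 120 125 129 116  72  41]
 [122 117 120 123 130 117  81  48  39]
 [118 120 124 129 126  81  46  41  43]
 [121 126 131 123  92  47  38  43  51]
 [125 129 127  92  49  41  42  53  57]
 [130 126  95  51  40  44  51  57  59]]
dark [401.7 222.3] [ 175   76 3844] [ 0.5688 -0.1206  0.06  ]
dark [470.  207.5] [ 9 10 78] [ 0.5965 -0.2634  0.06  ]
dark [446.3 211.8] [ 11  13 118] [ 0.5886 -0.2139  0.06  ]
dark [422.7 216.1] [ 14  15 171] [ 0.5808 -0.1646  0.06  ]
dark [399.1 220.5] [ 17  18 237] [ 0.5729 -0.1155  0.06  ]
dark [375.5 224.8] [ 20  20 307] [ 0.5651 -0.0662  0.06  ]
red [240.4 212.9] [ 22  11 149] [0.6026 0.2198 0.008 ]
red [224.4 227. ] [13  9 63] [0.5729 0.2548 0.008 ]
```

View pics/crop.png

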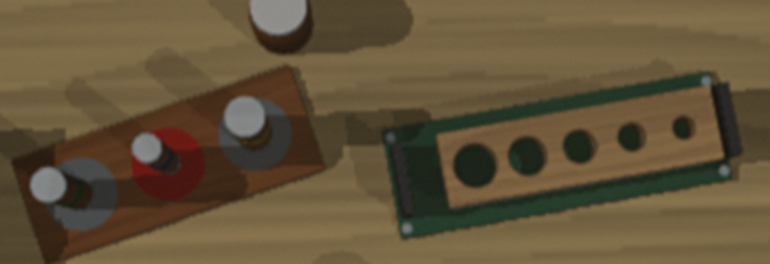

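```bash
python3 - <<'E'
from h import *
im=cv2.imread('pics/top0.png');hsv=cv2.cvtColor(im,cv2.COLOR_BGR2HSV)
c=cam('top');x0,y0=160,180
s=hsv[y0:260,x0:300]
m=((s[...,1]<60)&(s[...,2]>115)).astype(np.uint8)
n,l,st,ce=cv2.connectedComponentsWithStats(m)
for i in range(1,n):
    if st[i,4]>30:print((ce[i]+[x0,y0]).round(1),st[i],ray(c,ce[i]+[x0,y0],.138).round(4))
im=cv2.imread('pics/scene0.png');hsv=cv2.cvtColor(im,cv2.COLOR_BGR2HSV)
c2=cam('scene')
for n,X in (('hole25',[.5886,-.2139,.06]),('cap',[.5865,.2415,.138])):print(n,proj(c2,X))
s=hsv[220:300,330:480];m=((s[...,1]<50)&(s[...,2]>130)).astype(np.uint8)
n,l,st,ce=cv2.connectedComponentsWithStats(m)
for i in range(1,n):
    if st[i,4]>30:print((ce[i]+[330,220]).round(1),st[i])
cv2.imwrite('pics/crop2.png',cv2.resize(im[170:320,120:500],None,fx=2.1,fy=2.1,interpolation=cv2.INTER_CUBIC))
E
```

```text
[270.9 202.3] [103  14  17  17 236] [0.606  0.1429 0.138 ]
[226.1 216.6] [ 60  31  13  12 121] [0.5801 0.2297 0.138 ]
[181.2 233.6] [ 14  47  15  14 168] [0.5492 0.3166 0.138 ]
hole25 [182.11588659 234.53238315]
cap [414.79941936 241.66567819]
[461.7 236.7] [122  11  19  15 177]
[357.2 238.8] [ 16  12  21  17 247]
[409.5 238.6] [ 72  13  15  14 129]
[333.8 294.2] [ 0 67 10 13 98]
```

View pics/crop2.png

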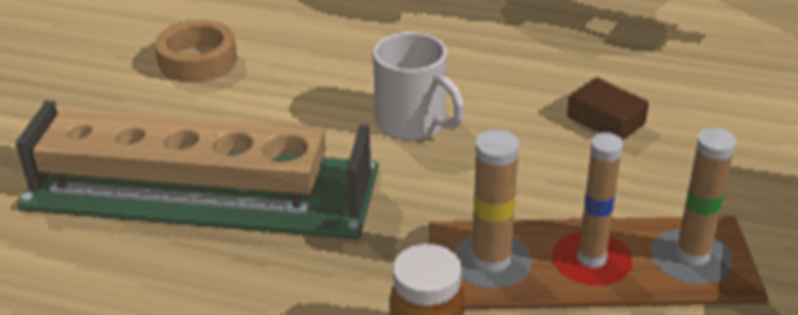

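```bash
cat >> h.py <<'E'
def plan(target,jawdeg=None):
    s=robot.observe();M=Ro.from_euler('xyz',s['tool_rot']).as_matrix()
    d=M.T@(np.array(target)-s['tool_pos'])
    print('t',round(s['time'],2),'pos',s['tool_pos'].round(4),'F',s['contact_force'].round(2),'open',round(s['opening'],4))
    print('x',M[:,0].round(4),'y',M[:,1].round(4),'z',M[:,2].round(4))
    print('shift norm',(d/0.4).round(4))
    if jawdeg is not None:
        a=np.radians(jawdeg);v=M.T@[np.cos(a),np.sin(a),0];t=np.degrees(np.arctan2(v[2],v[1]));t=(t+90)%180-90
        print('twist deg',t,'norm',t/60)
E
python3 - <<'E'
from h import *
c2=cam('scene')
print(proj(c2,[.579,.2297,.138]),'vs 409.5 238.6 (with rim)')
plan([.579,.2297,.20],18.1)
E
```

```text
[408.56591722 237.98570985] vs 409.5 238.6 (with rim)
t 0.15 pos [0.1251 0.5096 0.2262] F [ 0.04 -0.32  0.44] open 0.0916
x [-4.e-04 -1.e-03 -1.e+00] y [ 0.2385  0.9711 -0.0011] z [ 9.711e-01 -2.385e-01 -2.000e-04]
shift norm [ 0.0658 -0.4088  1.269 ]
twist deg 58.10172800414756 norm 0.9683621334024594
```

Request:
{"op": "move_arm", "data": {
  "increments": [
    [0,-0.05,0.16,0.18],
    [0,-0.1,0.31,0.36],
    [0,-0.15,0.46,0.53],
    [0,-0.2,0.62,0.7],
    [0,-0.25,0.77,0.88]
  ],
  "gripper": 0
}}

```text
time: 0.78
tool_pos: [0.3923, 0.344, 0.2266]
tool_rot: [-2.945, 1.571, 2.171]
contact_force: [0.7, 1.9, -0.4]
opening: 0.0917
```

```bash
python3 - <<'E'
from h import *
plan([.579,.2297,.20],18.1)
E
```

```text
t 0.78 pos [0.3923 0.344  0.2266] F [ 0.7   1.91 -0.38] open 0.0917
x [-1.e-04  2.e-04 -1.e+00] y [ 0.9197  0.3925 -0.    ] z [ 3.925e-01 -9.197e-01 -2.000e-04]
shift norm [0.0665 0.3171 0.4461]
twist deg 5.0117658875881546 norm 0.08352943145980257
```

Request:
{"op": "move_arm", "data": {
  "increments": [
    [0.0,0.1,0.12,0.08],
    [0.02,0.2,0.24,0.08],
    [0.04,0.27,0.36,0.08],
    [0.04,0.27,0.36,0.08],
    [0.04,0.27,0.36,0.08]
  ]
}}

```text
time: 1.4
tool_pos: [0.5467, 0.2564, 0.2103]
tool_rot: [-2.008, 1.569, 3.03]
contact_force: [-0.1, -0.7, -0.5]
opening: 0.092
```

```bash
python3 - <<'E'
from h import *
s=robot.observe();im=robot.read_camera('wrist');cv2.imwrite('pics/w1.png',im[:,:,::-1])
plan([.579,.2297,.20],18.1)
print(proj(cam('wrist',s),[.579,.2297,.138]))
E
```

```text
t 1.45 pos [0.5464 0.2569 0.2107] F [0.83 0.75 0.1 ] open 0.0919
x [-7.e-04  3.e-04 -1.e+00] y [ 9.472e-01  3.206e-01 -5.000e-04] z [ 3.206e-01 -9.472e-01 -5.000e-04]
shift norm [0.0268 0.0555 0.0906]
twist deg 0.6002551282579986 norm 0.010004252137633311
[354.34497135 295.91827968]
```

View pics/w1.png

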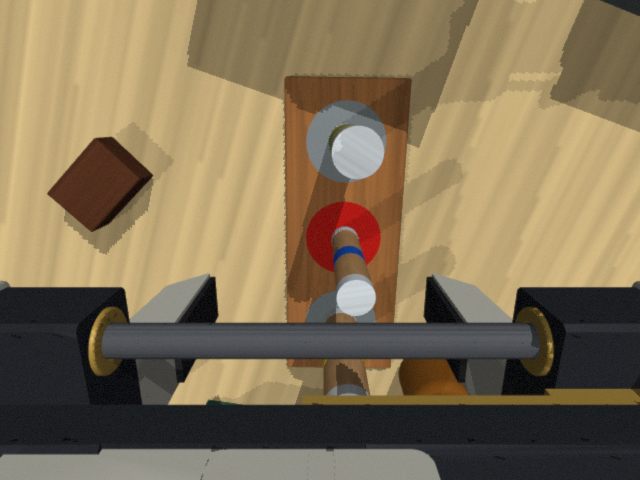

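The wrist view shows the blue tube's cap at (356,297), against a predicted (354,296), so they agree to about 1 mm. I'll centre over it and go down.

Request:
{"op": "move_arm", "data": {
  "increments": [
    [0.0,0.058,0.09,0.01],
    [0.0,0.058,0.09,0.01],
    [0.03,0.058,0.09,0.01],
    [0.03,0.058,0.09,0.01]
  ]
}}

```text
time: 1.95
tool_pos: [0.579, 0.2305, 0.1975]
tool_rot: [-1.758, 1.568, -3.012]
contact_force: [-0.2, -0.4, 0.5]
opening: 0.0918
```

```bash
python3 - <<'E'
from h import *
s=robot.observe();im=robot.read_camera('wrist');cv2.imwrite('pics/w2.png',im[:,:,::-1])
plan([.580,.2298,.084],18.1)
print(proj(cam('wrist',s),[.580,.2298,.138]))
E
```

```text
t 2.0 pos [0.5795 0.2304 0.1981] F [0.02 0.39 0.33] open 0.0921
x [-1.7e-03 -2.0e-04 -1.0e+00] y [ 0.9503  0.3114 -0.0017] z [ 3.114e-01 -9.503e-01 -4.000e-04]
shift norm [0.2853 0.0013 0.002 ]
twist deg 0.045833393854394444 norm 0.0007638898975732407
[321.3997742  251.50237701]
```

View pics/w2.png

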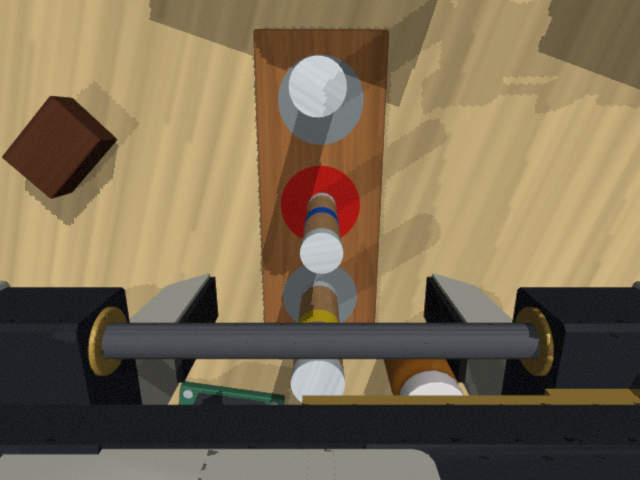

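Request:
{"op": "move_arm", "data": {
  "increments": [
    [0.1,0.001,0.002,0],
    [0.2,0.001,0.002,0],
    [0.285,0.001,0.002,0],
    [0.285,0.001,0.002,0],
    [0.285,0.001,0.002,0]
  ]
}}

```text
time: 2.62
tool_pos: [0.5821, 0.2295, 0.0864]
tool_rot: [1.57, 1.568, 0.315]
contact_force: [0.2, -0.3, 0.4]
opening: 0.0922
```

Request:
{"op": "move_arm", "data": {
  "increments": [
    [0,0,0,0],
    [0,0,0,0],
    [0,0,0,0],
    [0,0,0,0],
    [0,0,0,0]
  ],
  "gripper": 1,
  "squeeze": 20
}}

```text
time: 3.25
tool_pos: [0.5814, 0.2289, 0.0847]
tool_rot: [2.564, 1.571, 1.308]
contact_force: [0.1, -0.6, -0.3]
opening: 0.0461
```

```bash
python3 - <<'E'
from h import *
plan([.580,.2298,.25],18.1)
E
```

```text
t 3.25 pos [0.5814 0.2289 0.0847] F [ 0.13 -0.61 -0.34] open 0.0461
x [ 0.e+00  1.e-04 -1.e+00] y [0.9507 0.31   0.    ] z [ 3.100e-01 -9.507e-01 -1.000e-04]
shift norm [-0.4131 -0.0026 -0.0032]
twist deg -0.042824074605363194 norm -0.0007137345767560532
```

Request:
{"op": "move_arm", "data": {
  "increments": [
    [0,-0.002,0,0],
    [0,-0.002,0,0],
    [0,-0.002,0,0],
    [0,-0.002,0,0],
    [0,-0.002,0,0]
  ]
}}

```text
time: 3.88
tool_pos: [0.5805, 0.2286, 0.0846]
tool_rot: [-1.911, 1.571, 3.117]
contact_force: [0.1, 1.2, 0.4]
opening: 0.0245
```

Request:
{"op": "move_arm", "data": {
  "increments": [
    [0,0,0,0],
    [0,0,0,0]
  ]
}}

```text
time: 4.12
tool_pos: [0.5806, 0.2287, 0.0847]
tool_rot: [-2.947, 1.571, 2.08]
contact_force: [0.1, 0.4, -0.3]
opening: 0.0246
```

```bash
python3 - <<'E'
from h import *
plan([.580,.2298,.25],18.1)
s=robot.observe();im=robot.read_camera('wrist');cv2.imwrite('pics/w3.png',im[:,:,::-1])
im=robot.read_camera('scene');cv2.imwrite('pics/s3.png',cv2.resize(im[160:320,300:500,::-1],None,fx=3,fy=3))
E
```

```text
t 4.12 pos [0.5806 0.2287 0.0847] F [ 0.08  0.37 -0.32] open 0.0246
x [-1.e-04  1.e-04 -1.e+00] y [ 0.9507  0.31   -0.    ] z [ 3.100e-01 -9.507e-01 -1.000e-04]
shift norm [-0.4132 -0.0005 -0.0032]
twist deg -0.04135815111476404 norm -0.0006893025185794007
```

View pics/s3.png

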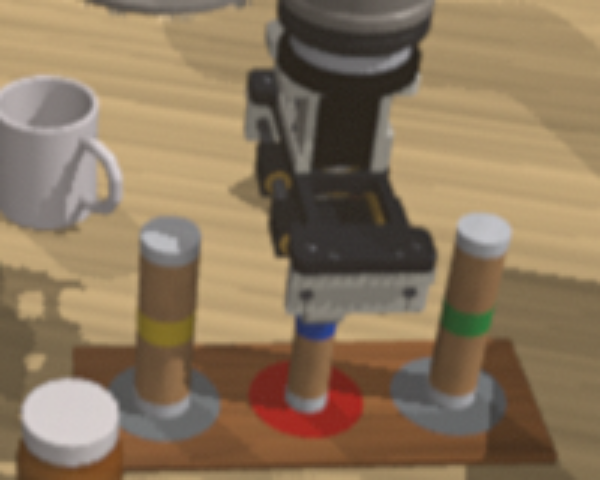

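Request:
{"op": "move_arm", "data": {
  "increments": [
    [-0.1,0,0,0],
    [-0.2,0,0,0],
    [-0.3,0,0,0],
    [-0.41,0,0,0],
    [-0.41,0,0,0]
  ]
}}

```text
time: 4.85
tool_pos: [0.5822, 0.2291, 0.2531]
tool_rot: [1.518, 1.562, 0.263]
contact_force: [0.1, 0.8, -0.9]
opening: 0.0245
```

Request:
{"op": "move_arm", "data": {
  "increments": [
    [0,-0.03,0.1,0],
    [0,-0.08,0.24,0],
    [0,-0.12,0.38,0],
    [0,-0.16,0.52,0],
    [0,-0.2,0.66,0]
  ]
}}

```text
time: 5.48
tool_pos: [0.5857, -0.0488, 0.2475]
tool_rot: [-2.204, 1.569, 2.824]
contact_force: [0.8, 0.1, -0.4]
opening: 0.0245
```

```bash
python3 - <<'E'
from h import *
plan([.5886,-.2139,.22],18.1)
E
```

```text
t 5.47 pos [ 0.5857 -0.0488  0.2475] F [ 0.8   0.14 -0.37] open 0.0245
x [-1.6e-03  5.0e-04 -1.0e+00] y [ 0.9507  0.3101 -0.0014] z [ 0.3101 -0.9507 -0.001 ]
shift norm [ 0.0686 -0.1211  0.3946]
twist deg -0.033312653297841166 norm -0.0005552108882973528
```

Request:
{"op": "move_arm", "data": {
  "increments": [
    [0,-0.04,0.1,0],
    [0.02,-0.09,0.2,0],
    [0.06,-0.09,0.25,0],
    [0.06,-0.09,0.25,0],
    [0.06,-0.09,0.25,0]
  ]
}}

```text
time: 6.1
tool_pos: [0.5833, -0.152, 0.2244]
tool_rot: [-2.845, 1.57, 2.184]
contact_force: [0.0, 0.8, 0.2]
opening: 0.0243
```

```bash
python3 - <<'E'
from h import *
plan([.5886,-.2139,.22],18.1)
s=robot.observe();im=robot.read_camera('wrist')[:,:,::-1];cv2.imwrite('pics/w4.png',im)
c=cam('wrist',s);print(proj(c,[.5886,-.2139,.06]))
im=robot.read_camera('top')[:,:,::-1];cv2.imwrite('pics/t4.png',cv2.resize(im[150:300,280:520],None,fx=3,fy=3))
E
```

```text
t 6.1 pos [ 0.5833 -0.152   0.2244] F [0.02 0.78 0.18] open 0.0243
x [-7.e-04  1.e-03 -1.e+00] y [ 9.504e-01  3.111e-01 -4.000e-04] z [ 0.3111 -0.9504 -0.0012]
shift norm [ 0.0108 -0.0356  0.1513]
twist deg 0.02463821256826293 norm 0.00041063687613771547
[304.17516282 276.74816913]
```

View pics/w4.png

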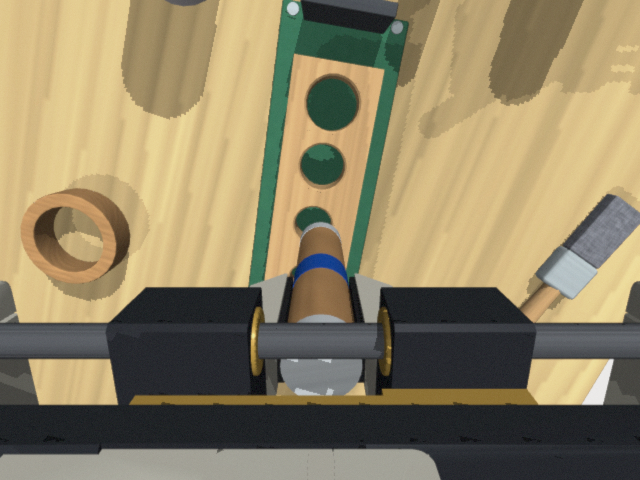

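View pics/t4.png

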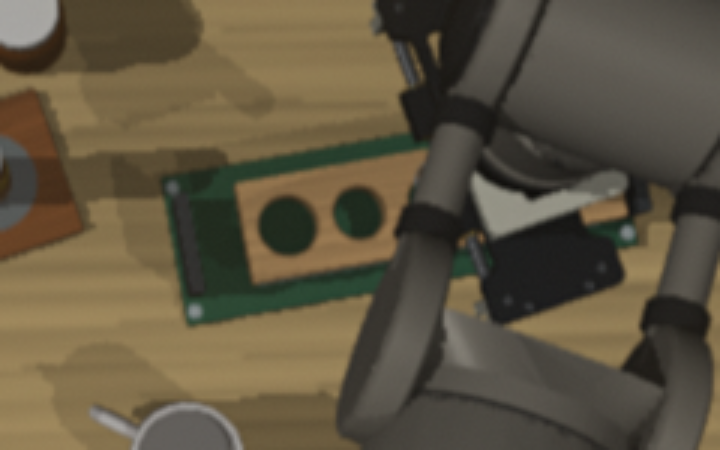

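```bash
python3 - <<'E'
from h import *
im=cv2.imread('pics/w4.png')
s=robot.observe();c=cam('wrist',s)
hsv=cv2.cvtColor(im,cv2.COLOR_BGR2HSV);B,G,R=[im[...,i].astype(int) for i in range(3)]
m=((R<G+12)).astype(np.uint8)
n,l,st,ce=cv2.connectedComponentsWithStats(m[60:260,270:390])
a=np.radians(9.06)
for i in range(1,n):
    if 300<st[i,4]<4000:
        p=np.argwhere(l==i)[:,::-1]+[270,60]
        h=cv2.convexHull(p.astype(np.int32));e=cv2.fitEllipse(h)
        X=ray(c,e[0],.06);print(st[i],'ell',np.round(e[0],1),np.round(e[1],1),'world',X.round(4))
for n,p in(('40',[.5651,-.0662,.06]),('35',[.5729,-.1155,.06]),('30',[.5808,-.1646,.06])):print(n,proj(c,p).round(1))
M=Ro.from_euler('xyz',s['tool_rot']).as_matrix();f=s['tool_pos']+M@[.076,0,0]
print('foot',proj(c,f))
crop=im[200:300,250:390].copy();crop=cv2.resize(crop,None,fx=5,fy=5,interpolation=cv2.INTER_CUBIC)
for t in np.linspace(0,2*np.pi,60):
    q=proj(c,s['tool_pos']+M@[.076,.0125*np.cos(t),.0125*np.sin(t)]);cv2.circle(crop,tuple(np.int32((q-[250,200])*5+2)),1,(255,0,255),-1)
    q=proj(c,[.5808+.0165*np.cos(t),-.1646+.0165*np.sin(t),.06]);cv2.circle(crop,tuple(np.int32((q-[250,200])*5+2)),1,(0,0,255),-1)
cv2.imwrite('pics/w4c.png',crop)
E
```

```text
[   0    0   23  174 1953] ell [278.9  97. ] [ 17.5 696.9] world [ 0.5248 -0.076   0.06  ]
[  63    0   57  200 2827] ell [358.2 117.7] [ 61.3 286.3] world [ 0.589  -0.0712  0.06  ]
[  37   18   50   53 2099] ell [331.5 103.9] [50.3 52.8] world [ 0.5656 -0.068   0.06  ]
[  31   84   43   41 1386] ell [322. 164.] [40.9 42.7] world [ 0.5731 -0.1148  0.06  ]
[ 26 147  44  33 705] ell [317.2 229.9] [37.4 51.8] world [ 0.5868 -0.1694  0.06  ]
40 [331.6 101.4]
35 [321.5 164.7]
30 [312.3 222.7]
foot [319.87938216 241.4193893 ]
```

View pics/w4c.png

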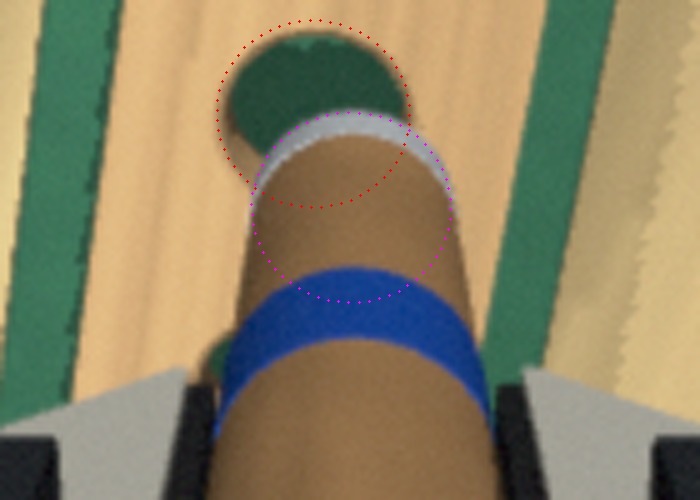

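The wrist view puts the 35 mm hole at (322,164) and the 40 mm hole at (331,103). Both match the top-view positions to about 1–2 mm, and the tube's foot lies on the tool axis. I'll go over the 25 mm hole.

Request:
{"op": "move_arm", "data": {
  "increments": [
    [0,-0.035,0.151,0],
    [0,-0.035,0.151,0],
    [0.07,-0.035,0.151,0],
    [0.14,-0.035,0.151,0],
    [0.16,-0.035,0.151,0]
  ]
}}

```text
time: 6.82
tool_pos: [0.588, -0.2133, 0.1593]
tool_rot: [-2.491, 1.568, 2.538]
contact_force: [-0.2, -0.6, -0.3]
opening: 0.0244
```

Request:
{"op": "move_arm", "data": {
  "increments": [
    [0,0,0,0],
    [0,0,0,0]
  ]
}}

```text
time: 7.08
tool_pos: [0.5894, -0.215, 0.1622]
tool_rot: [0.844, 1.568, -0.411]
contact_force: [-0.7, -0.2, 0.5]
opening: 0.0244
```

```bash
cat > look.py <<'E'
from h import *
import sys
n=sys.argv[1]
plan([.5888,-.2141,.139],18.1)
s=robot.observe();im=robot.read_camera('wrist')[:,:,::-1].copy();c=cam('wrist',s)
M=Ro.from_euler('xyz',s['tool_rot']).as_matrix()
x0,y0,x1,y1=230,100,410,260
crop=cv2.resize(im[y0:y1,x0:x1],None,fx=3.7,fy=3.7,interpolation=cv2.INTER_CUBIC)
for t in np.linspace(0,2*np.pi,60):
    for q,col in((proj(c,s['tool_pos']+M@[.076,.0125*np.cos(t),.0125*np.sin(t)]),(255,0,255)),(proj(c,[.5888+.015*np.cos(t),-.2141+.015*np.sin(t),.06]),(0,0,255)),(proj(c,[.581+.0175*np.cos(t),-.1647+.0175*np.sin(t),.06]),(255,0,0))):
        cv2.circle(crop,tuple(np.int32((q-[x0,y0])*3.7+2)),1,col,-1)
cv2.imwrite(f'pics/{n}.png',crop)
E
python3 look.py w5
```

```text
t 7.08 pos [ 0.5894 -0.215   0.1622] F [-0.71 -0.21  0.45] open 0.0244
x [ 0.0023 -0.001  -1.    ] y [0.9506 0.3105 0.0018] z [ 0.3105 -0.9506  0.0016]
shift norm [ 0.058  -0.0007 -0.0027]
twist deg -0.012426663485896938 norm -0.0002071110580982823
```

View pics/w5.png

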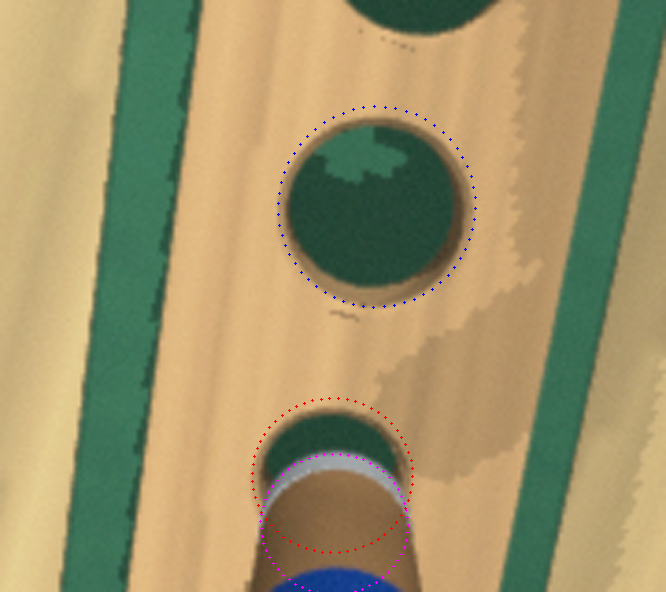

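Request:
{"op": "move_arm", "data": {
  "increments": [
    [0.02,-0.001,-0.001,0],
    [0.04,-0.001,-0.001,0],
    [0.058,-0.001,-0.001,0],
    [0.058,-0.001,-0.001,0],
    [0.058,-0.001,-0.001,0]
  ]
}}

```text
time: 7.75
tool_pos: [0.5882, -0.2149, 0.1375]
tool_rot: [2.141, 1.571, 0.885]
contact_force: [-0.0, 0.3, -1.0]
opening: 0.0243
```

```bash
python3 look.py w6
```

```text
t 7.75 pos [ 0.5882 -0.2149  0.1375] F [-0.03  0.3  -1.03] open 0.0243
x [ 1.e-04  1.e-04 -1.e+00] y [9.508e-01 3.100e-01 1.000e-04] z [ 3.100e-01 -9.508e-01 -1.000e-04]
shift norm [-0.0037  0.0022 -0.0014]
twist deg -0.04349196814293066 norm -0.000724866135715511
```

View pics/w6.png

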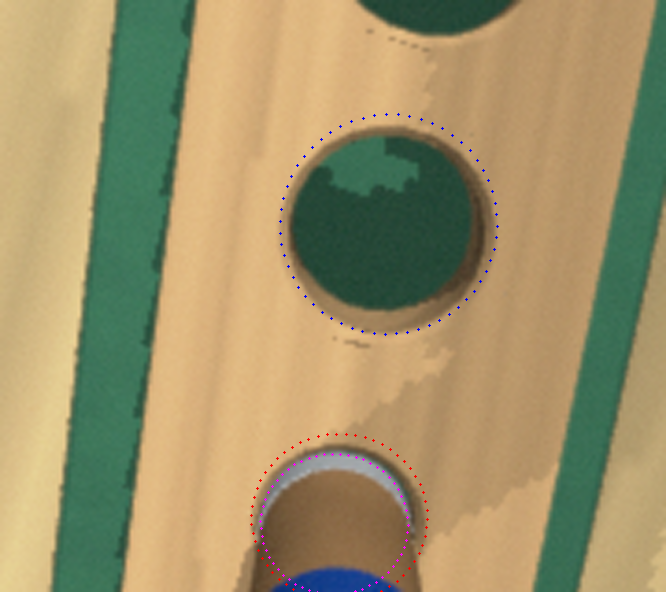

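Request:
{"op": "move_arm", "data": {
  "increments": [
    [0,0.0025,0,0],
    [0.005,0.0025,0,0],
    [0.01,0.0025,0,0],
    [0.01,0.0025,0,0]
  ]
}}

```text
time: 8.3
tool_pos: [0.5891, -0.2149, 0.1334]
tool_rot: [0.123, 1.57, -1.133]
contact_force: [0.2, -1.2, -0.7]
opening: 0.0247
```

```bash
python3 look.py w7
```

```text
t 8.3 pos [ 0.5891 -0.2149  0.1334] F [ 0.23 -1.25 -0.67] open 0.0247
x [ 2.e-04 -5.e-04 -1.e+00] y [9.507e-01 3.100e-01 1.000e-04] z [ 3.100e-01 -9.507e-01  5.000e-04]
shift norm [-0.014  -0.0001 -0.002 ]
twist deg -0.040810519586528926 norm -0.0006801753264421488
```

View pics/w7.png

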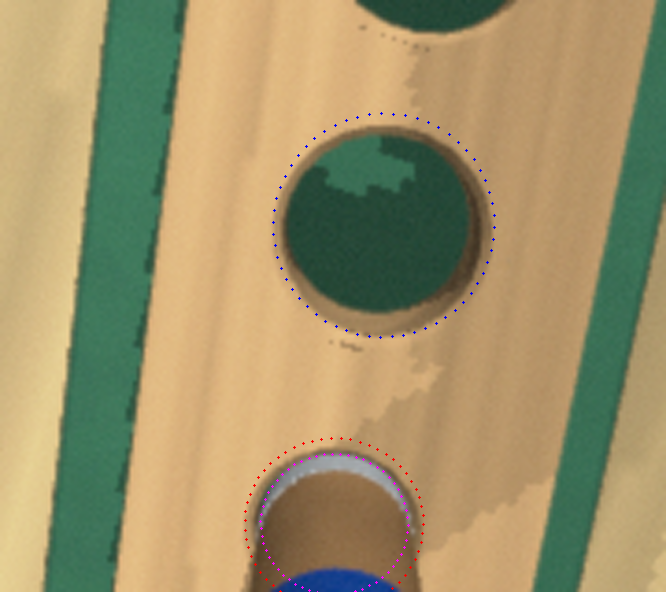

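Request:
{"op": "move_arm", "data": {
  "increments": [
    [0.005,0,0,0],
    [0.01,0,0,0],
    [0.01,0,0,0]
  ]
}}

```text
time: 8.72
tool_pos: [0.589, -0.2148, 0.1293]
tool_rot: [-0.623, 1.571, -1.879]
contact_force: [-0.9, -3.0, -0.4]
opening: 0.0243
```

```bash
python3 look.py w8
```

```text
t 8.72 pos [ 0.589  -0.2148  0.1293] F [-0.89 -3.01 -0.44] open 0.0243
x [-1.e-04 -2.e-04 -1.e+00] y [ 9.508e-01  3.099e-01 -1.000e-04] z [ 3.099e-01 -9.508e-01  2.000e-04]
shift norm [-0.0243  0.     -0.0018]
twist deg -0.045161508360308744 norm -0.0007526918060051458
```

View pics/w8.png

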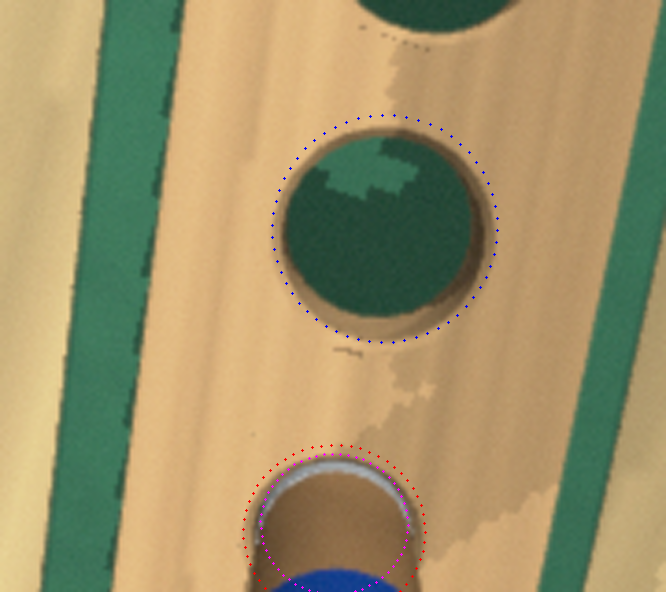

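Request:
{"op": "move_arm", "data": {
  "increments": [
    [0,-0.001,0.002,0],
    [0.01,-0.001,0.002,0],
    [0.01,-0.001,0.002,0]
  ]
}}

```text
time: 9.15
tool_pos: [0.5887, -0.2152, 0.125]
tool_rot: [-2.617, 1.57, 2.411]
contact_force: [-0.8, -1.4, -1.3]
opening: 0.0244
```

Request:
{"op": "move_arm", "data": {
  "increments": [
    [0.005,0,0,0],
    [0.01,0,0,0],
    [0.01,0,0,0]
  ]
}}

```text
time: 9.52
tool_pos: [0.5888, -0.2153, 0.1212]
tool_rot: [-2.722, 1.57, 2.306]
contact_force: [0.1, -1.1, -1.0]
opening: 0.0247
```

Request:
{"op": "move_arm", "data": {
  "increments": [
    [0.01,0,0.001,0],
    [0.02,0,0.001,0],
    [0.02,0,0.001,0]
  ]
}}

```text
time: 9.9
tool_pos: [0.5887, -0.2156, 0.1129]
tool_rot: [-2.476, 1.57, 2.551]
contact_force: [0.2, 0.7, -0.6]
opening: 0.0247
```

Request:
{"op": "move_arm", "data": {
  "increments": [
    [0.01,0,0,0],
    [0.02,0,0,0],
    [0.03,0,0,0],
    [0.03,0,0,0]
  ]
}}

```text
time: 10.4
tool_pos: [0.5888, -0.2157, 0.101]
tool_rot: [-2.461, 1.57, 2.567]
contact_force: [-0.8, 0.4, -1.0]
opening: 0.0243
```

```bash
python3 look.py w9; python3 - <<'E'
from h import *
im=robot.read_camera('scene');cv2.imwrite('pics/s9.png',cv2.resize(im[140:310,110:330,::-1],None,fx=3,fy=3))
E
```

```text
t 10.4 pos [ 0.5888 -0.2157  0.101 ] F [-0.8   0.36 -0.95] open 0.0243
x [-8.e-04  5.e-04 -1.e+00] y [ 9.507e-01  3.100e-01 -6.000e-04] z [ 3.100e-01 -9.507e-01 -7.000e-04]
shift norm [-0.0951  0.0012 -0.0039]
twist deg -0.0410026243313979 norm -0.0006833770721899649
```

View pics/s9.png

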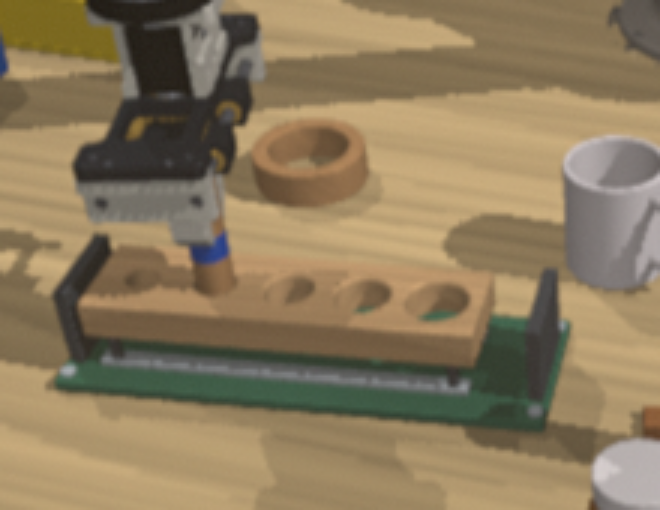

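View pics/w9.png

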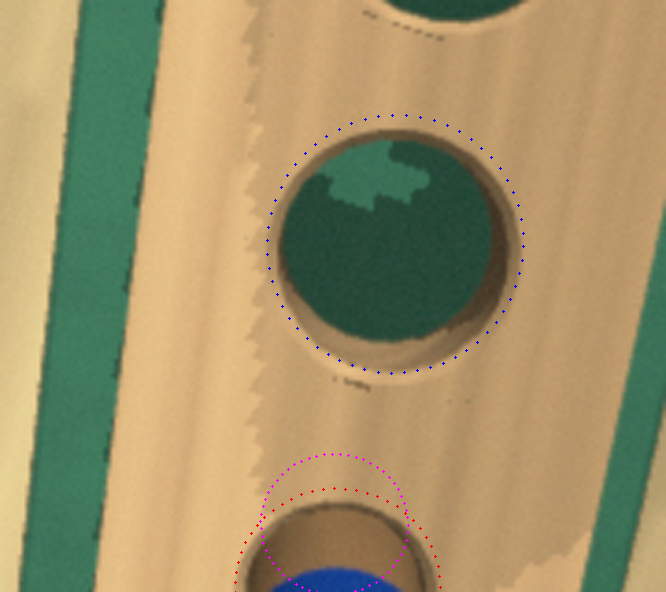

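The tube is in the second hole from the small end, the 25 mm one. The strip is unpressed, and the foot is about 15 mm above the base.

Request:
{"op": "move_arm", "data": {
  "increments": [
    [0.01,0,0,0],
    [0.02,0,0,0],
    [0.03,0,0,0],
    [0.03,0,0,0],
    [0.03,0,0,0]
  ]
}}

```text
time: 11.12
tool_pos: [0.5891, -0.2158, 0.0895]
tool_rot: [1.405, 1.571, 0.149]
contact_force: [0.5, -0.0, -0.4]
opening: 0.0245
```

Request:
{"op": "move_arm", "data": {
  "increments": [
    [0.0025,0,0,0],
    [0.0025,0,0,0],
    [0.0025,0,0,0]
  ]
}}

```text
time: 11.5
tool_pos: [0.5891, -0.2158, 0.0885]
tool_rot: [1.886, 1.571, 0.631]
contact_force: [0.5, 0.6, -0.1]
opening: 0.0247
```

Request:
{"op": "move_arm", "data": {
  "increments": [
    [0.0025,0,0,0],
    [0.0025,0,0,0],
    [0.0025,0,0,0]
  ]
}}

```text
time: 11.88
tool_pos: [0.589, -0.2158, 0.0875]
tool_rot: [2.915, 1.571, 1.66]
contact_force: [-0.2, 0.7, -1.0]
opening: 0.0246
```

Request:
{"op": "move_arm", "data": {
  "increments": [
    [0.0025,0,0,0],
    [0.0025,0,0,0],
    [0.0025,0,0,0]
  ]
}}

```text
time: 12.25
tool_pos: [0.5891, -0.2159, 0.0866]
tool_rot: [0.949, 1.57, -0.307]
contact_force: [0.1, -0.0, 1.2]
opening: 0.0244
```

Request:
{"op": "move_arm", "data": {
  "increments": [
    [0.0015,0,0,0],
    [0.0015,0,0,0],
    [0.0015,0,0,0]
  ]
}}

```text
time: 12.62
tool_pos: [0.5892, -0.216, 0.0866]
tool_rot: [0.778, 1.57, -0.478]
contact_force: [-1.1, -0.1, 5.0]
opening: 0.0243
```

```bash
python3 - <<'E'
from h import *
plan([.589,-.2158,.086])
E
```

```text
t 12.62 pos [ 0.5892 -0.216   0.0866] F [-1.07 -0.06  4.98] open 0.0243
x [ 8.e-04 -4.e-04 -1.e+00] y [9.507e-01 3.101e-01 6.000e-04] z [ 3.101e-01 -9.507e-01  6.000e-04]
shift norm [ 0.0015 -0.0004 -0.0006]
```

Contact is firm: TCP at 0.0866 m, as expected from the pickup height, with a reaction of 5 N. I'll let go.

Request:
{"op": "move_arm", "data": {
  "increments": [
    [0,0,0,0],
    [0,0,0,0],
    [0,0,0,0],
    [0,0,0,0],
    [0,0,0,0]
  ],
  "gripper": 0.25
}}

```text
time: 13.25
tool_pos: [0.589, -0.2158, 0.0858]
tool_rot: [-2.961, 1.571, 2.067]
contact_force: [-0.4, 0.5, -0.2]
opening: 0.0673
```

Request:
{"op": "move_arm", "data": {
  "increments": [
    [0,0,0,0],
    [0,0,0,0],
    [0,0,0,0],
    [0,0,0,0]
  ]
}}

```text
time: 13.75
tool_pos: [0.589, -0.2158, 0.0859]
tool_rot: [2.622, 1.571, 1.367]
contact_force: [-1.6, -0.4, 0.5]
opening: 0.0691
```

Request:
{"op": "move_arm", "data": {
  "increments": [
    [-0.05,0,0,0],
    [-0.12,0,0,0],
    [-0.22,0,0,0],
    [-0.32,0,0,0],
    [-0.4,0,0,0]
  ]
}}

```text
time: 14.38
tool_pos: [0.5892, -0.2159, 0.2478]
tool_rot: [0.852, 1.569, -0.403]
contact_force: [-0.4, -1.3, 0.1]
opening: 0.0689
```

Request:
{"op": "move_arm", "data": {
  "increments": [
    [0,-0.05,-0.1,0],
    [0,-0.15,-0.2,0],
    [0,-0.25,-0.2,0],
    [0,-0.3,-0.2,0],
    [0,-0.3,-0.2,0]
  ]
}}

```text
time: 15.0
tool_pos: [0.4494, -0.1772, 0.2465]
tool_rot: [0.794, 1.57, -0.463]
contact_force: [-0.4, -0.1, -0.9]
opening: 0.0687
```

```bash
python3 - <<'E'
from h import *
plan([.589,-.2158,.086])
for n in('scene','top'):
    im=robot.read_camera(n)[:,:,::-1];cv2.imwrite(f'pics/{n}E.png',im)
print(proj(cam('top'),[.5888,-.2147,.14]),proj(cam('scene'),[.5888,-.2147,.14]))
E
```

```text
t 15.0 pos [ 0.4494 -0.1772  0.2465] F [-0.44 -0.06 -0.86] open 0.0687
x [ 8.e-04 -4.e-04 -1.e+00] y [9.512e-01 3.087e-01 6.000e-04] z [ 3.087e-01 -9.512e-01  6.000e-04]
shift norm [0.4014 0.3019 0.1992]
[456.00817489 206.70651845] [174.70635752 200.62379375]
```

View pics/sceneE.png

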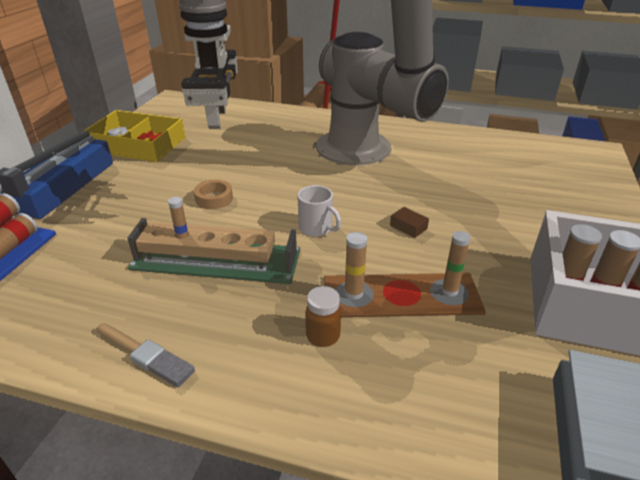

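View pics/topE.png

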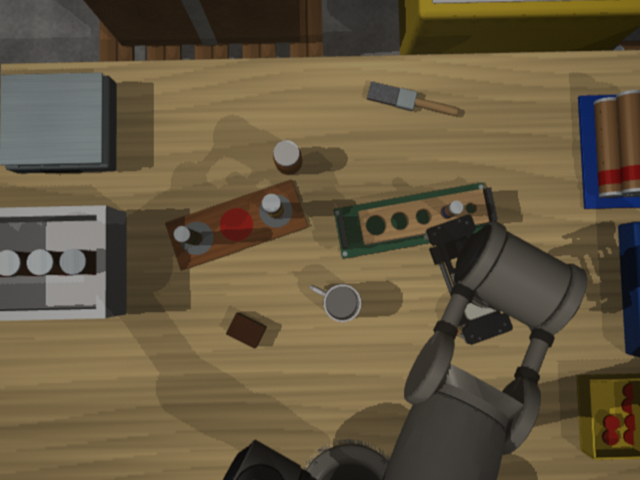

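The cap shows at (456,207) in the top view and (176,202) in the scene view. A seated tube is predicted at (456,207) and (175,201), so it is in. Everything else is where it was.

```bash
python3 - <<'E'
from cell import robot
print(robot.hand_in())
E
```

```text
the job is handed in; nothing more can be done
None
```

The blue-banded tube (25 mm) from the red spot now stands in the gauge rack's 25 mm hole, the second from the small end. I let go of it, moved the arm clear and handed the job in at about 15 s of the 51 s allowed; no verdict was reported.

- **Insertion:** I found the hole from the top and wrist cameras and made two corrections of about 1 mm on the way in. The readings I took while lowering the tube showed side forces of at most about 3 N, and the strip looked unpressed.
- **Seating:** The foot met the base at a tool height of 86.6 mm. The pickup height predicted 86.7 mm, and the base pushed back with 5 N.
- **Last checks:** After release, the cap appeared within about 1–2 px of where a fully seated tube's cap should be, in both views. The other two tubes, mug, jar, roll core and block looked unmoved. No check failed or disagreed.

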